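# Index the rotary fixture and hold a heat sink ready over its empty nest

## Robot

A 7-joint arm with a two-finger parallel gripper is mounted at the origin on a cart in front of the work surface, level with it; the furniture and walls round the work are solid. World frame = base frame: x ahead of the robot, y to its left, z up, the work surface at z = 0. Lengths are in m, angles in rad, forces in N, time in s.
With the tool pointing down it reaches from about 0.425 to 1.025 m from the base axis. Payload 3.6 kg.
Tool frame: the origin (TCP) lies between the finger pads; the fingertips stand 8 mm ahead of it and the grasp point (between the pads) lies 11 mm behind it (arm.tcp_to_tips is the distance from the TCP to the fingertips, in m); z points along the fingers, y is the line along which they close (so a half turn about z gives the same grasp; the last joint's range is limited). The gripper opens to 85 mm and grips with 20 to 120 N. Pads are 22 mm wide; open, the fingers measure 114 mm over their backs; the gripper's body (76 mm by 85 mm) begins 54 mm behind the grasp point. The pads swing forward as they close: fully open they stand 13 mm farther back than shut.
Start: joints at [1.016, 0.591, 0.048, 1.609, -0.033, 0.943, -0.034], TCP at [0.322, -0.649, 0.239] pointing down, gripper open.
Joint ranges: [-2.69, 2.69], [-0.47, 2.24], [-1.27, 1.36], [0.19, 2.51], [-1.53, 4.68], [0.08, 2.07], [-3.09, 3.09]. Speed limits (rad/s): [2.57, 2.57, 3.14, 3.14, 3.14, 3.14, 3.14].

## Interface

Orientations are given as a 3x3 rotation matrix whose columns are the frame's x, y, z axes.
In Python, from cell import monitor, optics, arm, spot_in gives the robot as it stands.
- The arm moves only by the shell command python3 -m crank 'ROWS' [OPENING]. ROWS is JSON, a list of rows, each a list of 6 numbers: the shift along the tool's x, y, z scaled (see below), then the turn, a rotation vector about the tool's x, y, z scaled (see below). A call has 1 to 12 rows; each row shifts and turns the commanded pose from where the row before left it, along the tool's axes as they then stand; what a row does not reach is not made up. The controller multiplies each number of a shift by 10 cm and each number of a turn by 90 degrees. A row lasts 1/12 s, in which the tool goes at most 41.7 mm and 7.16 degrees, less where a joint would pass 70% of its speed; a pose out of reach is approached as far as the arm can. A call with a number of a shift or a turn outside -1 to 1 is refused whole. A call with a gripper value outside its range is refused whole. OPENING is the gripper command: -1 is shut, 1 is fully open, values between are in proportion, set as the call begins (- or left out, the last holds). The fingers move at their own pace and stop on an object; the grip force is fixed at half the most. Time passes only in rows, so rows that do not move let the fingers close. It gives the time, the measured TCP pose, the force, the opening and the grip force at its end, in the units of the state.
- monitor.read_state(): the state, without advancing time (a new reading comes with each control period).
- optics.get_image(name): name is "scene" or "side" or "wrist"; returns the picture (384x512x3 uint8, red, green, blue); there is no depth.
- optics.get_calibration(name): a dict with "fx", "fy", "cx", "cy" (pixels), "rvec" (rotation vector, rad) and "tvec" (3), from world to camera coordinates, as OpenCV has them. Camera axes: x right, y down, z forward; pixel columns grow to the right and rows downward; lengths in m; the calibration is good to about 2 mm. A picture is of the moment at which its call begins: read the wrist's pose just before it. get_calibration takes no time and is no camera call; for the wrist camera it gives the pose at the moment of the call.
- arm.close_job(): hands the job in; it is judged then, once.
Trained networks look in the newest picture that a camera, given by its name, has taken for a name from the list of things; names that differ only in an ending like _2 or _b are one class to them, and where a whole thing is asked for, a point or a joint stands for the part that bears it (a point fixed in the world has none). Each returns a list of dicts, best first, with "score" (0 to 1); they miss things now and then, are a little off and sometimes report something else, mostly with a low value. They report only what shows in the picture. A call takes as long as a camera call.
- spot_in(target, camera): "rect" ([left, top, width, height] in pixels, round what is visible of it).
The state is a dict: "time_s": time; "q": joint angles; "joint_vel": joint speeds; "tau": joint torques, N m; "position": TCP position; "orientation": TCP orientation; "wrist_force": force on the tool from outside, world axes, zero at the start; "wrist_torque": the same for the moment, N m; "grip_width": finger opening in m; "grasp_force": force on a finger pad.
Only numpy, scipy, OpenCV 4.12 (cv2) and the standard library are available. Lean on these libraries where they do the work, as an engineer would, in place of code of your own. Each camera call takes 0.05 s, during which the arm holds its last target. There are 200 camera calls.

## Task

Turn the rotary assembly fixture one click anticlockwise (seen from above; the red post is its handle), so that the empty nest clicks in at the yellow loading mark. Then pick up the silver heat sink, carry it over the top of the yellow guard without touching the guard, and stop with it hovering level over the empty nest, centred on it and squared up with it, its underside about a centimetre above the nest's blue rim and touching nothing but the gripper. Finish while still holding it there; do not lower it in or let go, and leave the other things on the bench where they are.

Things in the scene. Friction and masses are not known exactly. Their poses are not given: they have to be found in the camera images.
- fixture: The rotary fixture, fixed to the bench: a dark steel round base 184 mm across carrying an aluminium turntable 196 mm across whose top face is 40 mm above the bench. Origin on the turntable's vertical axis at bench level. z up; -x points from the axis to the yellow loading mark; the guard stands on its -y side. A 34 mm high detent housing sticks out 150 mm from the axis on the +y side.
- guard: The yellow guard, bolted down beside the fixture: an upright panel 240 mm long (its own x), 8 mm thick, its top edge 70 mm above the bench, on a foot 30 mm wide. Origin at the middle of its foot at bench level, 145 mm from the turntable axis on the fixture's -y side; axes parallel to the fixture's. It stands between the loose heat sink and the turntable.
- turntable (a joint): Turntable angle, rad, growing anticlockwise seen from above. Clicks (detents) at 0, 1.571 and 3.142, end stops 0.12 rad beyond the outer ones; starts clicked in at 0. A sprung ball holds it at a click: about 6 N sideways at the handle lets it go after some 0.08 rad, then it turns freely and stays where it is left, and within about 0.07 rad of the next click it snaps in and stays there.
- handle (a point): The red indexing handle on the turntable: an upright round post 14 mm in diameter and 56 mm tall, fixed 85 mm from the turntable axis, standing from 40 to 96 mm above the bench. This point is on its axis, 84 mm above the bench. At joint value 0 it is at the front left of the turntable (135 degrees from the fixture's +x), after one click at the front right.
- empty_nest (a point): The one nest without a heat sink: middle of its floor, 40 mm above the bench, 65 mm from the turntable axis. A blue rim 6 mm high frames a 54 x 32 mm pocket. Axes turn with the table: x along the pocket's long side (tangential), y outward from the axis, z up. At joint 0 it is on the fixture's +y side. The other nests hold black heat sinks fixed in them, 22 mm high.
- load_mark (a point): Tip of the yellow loading mark on the fixture's base, just outside the turntable's rim on the -x side, 46 mm above the bench.
- silver_sink_center (a point): Centre of the loose silver (bare aluminium) heat sink with fins, 30 x 50 x 22 mm, about 55 g, lying flat on the bench to the right of the guard. Its own x is across the 30 mm width, y along the 50 mm length, z up; the point is 11 mm above its underside. It can be gripped across the 30 mm width.
- black_sink: Bystander: loose black heat sink, 30 x 50 x 22 mm, origin under its centre, length along y.
- green_block: Bystander: loose green terminal block, 21 x 45 x 20 mm, origin under its centre, length along y.
- flux: Bystander: flux bottle, 45 mm across and 126 mm tall, standing; origin under its centre.
- tape: Bystander: roll of amber tape lying flat, 60 mm across and 18 mm high; origin under its centre.
- silver_sink: The same silver heat sink; origin under its centre, axes as above.

How it is judged:
On the way, in this order (a step that is already met when the one before it is completed fails the run):
1. the turntable is one click on, at rest, with the silver heat sink still on the bench (value of joint turntable between 1.51 and 1.63 rad and velocity of joint turntable between -0.1 and 0.1 rad/s and height (world z) of silver_sink_center below 0.03 m), for 0.2 s.
2. the silver heat sink passes over the top of the guard (y of silver_sink_center in the frame of guard between -0.05 and 0.05 m and x of silver_sink_center in the frame of guard between -0.14 and 0.14 m and z of silver_sink_center in the frame of guard above 0.075 m), for 0.03 s.
At the end, for the whole second after the job is handed in: Turntable within 0.06 rad of 1.571. Silver sink held still, clear of the fixture: centre within 7 mm (horizontal) of the nest's and 19 to 37 mm above its floor, length within 0.12 rad of its long side, tilt under 0.1 rad. Bystanders within 20 mm of where they stood (value of joint turntable between 1.51 and 1.63 rad and horizontal distance between silver_sink_center and empty_nest below 0.007 m and z of silver_sink_center in the frame of empty_nest between 0.019 and 0.037 m and angle between the y axis of silver_sink_center and the x axis of empty_nest, either way round below 0.12 rad and angle between silver_sink_center's own z axis and vertical below 0.1 rad and linear speed of silver_sink below 0.02 m/s and contact force between silver_sink and the fingers above 0.5 N and contact force between silver_sink and fixture below 0.05 N and contact force between silver_sink and guard below 0.05 N and distance of each of black_sink, green_block, flux, tape from where it was at the start of the episode below 0.02 m); the arm keeps its last pose, push and grip.
It fails at once if the turntable is turned well past the one click (value of joint turntable above 2.1 rad).
It fails at once if the silver heat sink touches the fixture, its turntable or its guard (contact force between silver_sink and fixture above 0.5 N or contact force between silver_sink and guard above 0.5 N).
It fails at once if the robot knocks against the guard (contact force between guard and the fingers above 3 N or contact force between guard and the arm above 3 N).
It fails at once if a bystander is shifted by more than 20 mm or tipped (distance of any of black_sink, green_block, flux, tape from where it was at the start of the episode above 0.02 m or angle between flux's own z axis and vertical above 0.4 rad).
It also fails if it takes over 59 s, if anything falls off the work surface, if the arm or the gripper's body presses on something with over 40 N, if the wrist force passes 120 N, or if a joint passes its speed limit or range.

## Working session

There is one attempt and no reset: what is moved stays moved. The work goes in short steps, Python scripts to look and compute and a shell command to move; the robot and the scene stay as the last step left them, time stands still between calls to the robot, and variables do not carry over. Pictures are saved under pics/ and viewed, at most 10 in all, crops included, and the job is handed in when it is done.

```bash
mkdir -p pics; ls; cat > h.py <<'E'
import numpy as np, cv2
from cell import monitor, optics, arm, spot_in
def cal(n):
    c=optics.get_calibration(n); K=np.array([[c['fx'],0,c['cx']],[0,c['fy'],c['cy']],[0,0,1]])
    R=cv2.Rodrigues(np.array(c['rvec'],float))[0]; return K,R,np.array(c['tvec'],float)
def ray(C,uv):
    K,R,t=C; d=R.T@np.linalg.solve(K,[uv[0],uv[1],1.]); return -R.T@t,d
def onz(C,uv,z):
    o,d=ray(C,uv); return o+d*(z-o[2])/d[2]
def proj(C,P):
    K,R,t=C; p=K@(R@np.array(P,float)+t); return p[:2]/p[2]
def tri(views):
    A=np.zeros((3,3));b=np.zeros(3)
    for C,uv in views:
        o,d=ray(C,uv); d=d/np.linalg.norm(d); M=np.eye(3)-np.outer(d,d); A+=M;b+=M@o
    return np.linalg.solve(A,b)
def save(n,f):
    im=optics.get_image(n); cv2.imwrite('pics/'+f,im[:,:,::-1]); return im
def tool(delta_world):  # world shift -> tool row units (total)
    R=np.array(monitor.read_state()['orientation']).reshape(3,3); return R.T@np.array(delta_world)/0.1
E
python3 - <<'E'
from h import *
np.set_printoptions(precision=4,suppress=True)
ims=[save(n,n+'0.png') for n in ('scene','side')]
w=save('wrist','wrist0.png')
cv2.imwrite('pics/both0.png',cv2.resize(np.vstack([np.hstack(ims)]),(800,300))[:,:,::-1])
s=monitor.read_state(); print(s['time_s'],s['position'],s['orientation'],s['grip_width'],s['wrist_force'])
for n in ('scene','side','wrist'):
    K,R,t=cal(n); print(n,-R.T@t,K[0,0])
    for o in ('fixture','guard','handle','empty_nest','silver_sink','load_mark','flux','tape','black_sink','green_block'):
        try: print(n,o,[(np.round(r['rect']).tolist(),round(r['score'],2)) for r in spot_in(o,n)[:2]])
        except Exception as e: print(o,e)
E
```

```text
pics
0.15 [ 0.3221 -0.6488  0.2384] [[ 0.8957  0.4447 -0.0009]
 [ 0.4447 -0.8957  0.0015]
 [-0.0001 -0.0017 -1.    ]] 0.08569970583477622 [1.2756 0.4975 0.0678]
scene [-0.2973 -0.6505  0.9965] 446.11296965841046
scene fixture [([206.0, 170.0, 62.0, 48.0], 0.95)]
scene guard [([243.0, 181.0, 54.0, 57.0], 0.86), ([207.0, 168.0, 60.0, 52.0], 0.65)]
scene handle [([209.0, 169.0, 57.0, 38.0], 0.67)]
scene empty_nest [([206.0, 170.0, 62.0, 40.0], 0.57)]
scene silver_sink [([330.0, 245.0, 16.0, 15.0], 0.68), ([333.0, 281.0, 18.0, 19.0], 0.48)]
scene load_mark [([200.0, 168.0, 65.0, 51.0], 0.68)]
scene flux [([296.0, 194.0, 19.0, 26.0], 0.66)]
scene tape []
scene black_sink [([334.0, 281.0, 17.0, 20.0], 0.68)]
scene green_block [([276.0, 246.0, 19.0, 11.0], 0.65)]
side [-0.0608  0.8862  0.8204] 406.6048236352038
side fixture [([195.0, 196.0, 67.0, 52.0], 0.82)]
side guard [([225.0, 171.0, 63.0, 45.0], 0.97), ([195.0, 195.0, 70.0, 51.0], 0.58)]
side handle [([199.0, 193.0, 63.0, 48.0], 0.85)]
side empty_nest [([195.0, 193.0, 64.0, 46.0], 0.82)]
side silver_sink [([292.0, 159.0, 9.0, 14.0], 0.44)]
side load_mark [([195.0, 193.0, 71.0, 58.0], 0.57)]
side flux [([250.0, 158.0, 15.0, 28.0], 0.62)]
side tape [([176.0, 286.0, 24.0, 24.0], 0.91)]
side black_sink [([326.0, 164.0, 15.0, 9.0], 0.57)]
side green_block [([298.0, 182.0, 10.0, 17.0], 0.5)]
wrist [ 0.3956 -0.6121  0.3741] 275.31629608268906
wrist fixture []
wrist guard []
wrist handle []
wrist empty_nest []
wrist silver_sink []
wrist load_mark []
wrist flux []
wrist tape []
wrist black_sink []
wrist green_block []
```

```bash
python3 - <<'E'
from h import *
np.set_printoptions(precision=3,suppress=True)
a=cv2.imread('pics/scene0.png')[150:310,190:390]; b=cv2.imread('pics/side0.png')[145:315,160:360]
cv2.imwrite('pics/crop0.png',np.vstack([cv2.resize(a,(740,300*2//2)),cv2.resize(b,(740,300))]) if 0 else np.hstack([cv2.resize(a,(400,320),interpolation=2),cv2.resize(b,(400,340),interpolation=2)[:320]]))
S,D=cal('scene'),cal('side')
c=lambda r:(r[0]+r[2]/2,r[1]+r[3]/2)
for n,a,b in [('fix',(206,170,62,48),(195,196,67,52)),('guard',(243,181,54,57),(225,171,63,45)),('sink',(330,245,16,15),(292,159,9,14)),('flux',(296,194,19,26),(250,158,15,28)),('black',(334,281,17,20),(326,164,15,9)),('green',(276,246,19,11),(298,182,10,17))]:
    print(n,tri([(S,c(a)),(D,c(b))]),onz(S,c(a),.02),onz(D,c(b),.02))
print(onz(D,(188,298),.01))
E
```

```text
fix [0.544 0.135 0.008] [0.534 0.125 0.02 ] [0.535 0.146 0.02 ]
guard [ 0.54  -0.013  0.03 ] [ 0.546 -0.007  0.02 ] [ 0.551 -0.025  0.02 ]
sink [ 0.538 -0.27   0.01 ] [ 0.529 -0.273  0.02 ] [ 0.531 -0.256  0.02 ]
flux [ 0.602 -0.103  0.046] [ 0.629 -0.088  0.02 ] [ 0.623 -0.135  0.02 ]
black [ 0.427 -0.352  0.003] [ 0.419 -0.356  0.02 ] [ 0.413 -0.323  0.02 ]
green [ 0.442 -0.149  0.009] [ 0.433 -0.154  0.02 ] [ 0.434 -0.134  0.02 ]
[0.442 0.428 0.01 ]
```

View pics/crop0.png

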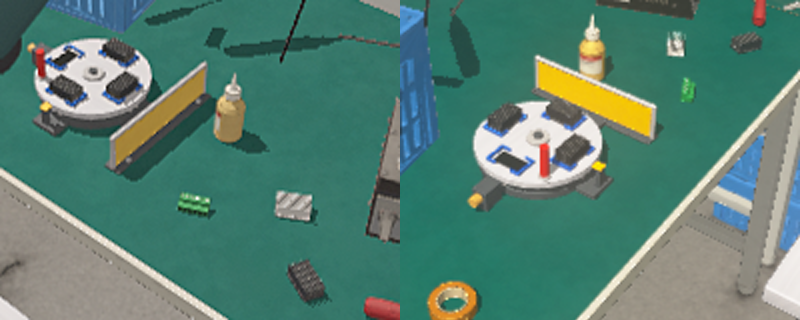

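The crops show the fixture and red post at upper left in the scene view, with the guard and the flux bottle just beyond its far end. The silver sink is at scene (338,252), with the green block and black sink closer to the robot. Next I'll look with the wrist camera.

```bash
python3 -m crank '[[0.28,-0.27,-0.06,0,0,0],[0.28,-0.27,-0.06,0,0,0],[0.28,-0.27,-0.06,0,0,0],[0.28,-0.27,-0.06,0,0,0],[0.28,-0.27,-0.06,0,0,0],[0.28,-0.27,-0.06,0,0,0],[0.28,-0.27,-0.06,0,0,0],[0.28,-0.27,-0.06,0,0,0],[0.28,-0.27,-0.06,0,0,0],[0.28,-0.27,-0.06,0,0,0]]' 1
python3 -m crank '[[0,0,0,0,0,0.073],[0,0,0,0,0,0.073],[0,0,0,0,0,0.073],[0,0,0,0,0,0.073],[0,0,0,0,0,0],[0,0,0,0,0,0]]'
cat > look.py <<'E'
from h import *
import sys,pickle
np.set_printoptions(precision=4,suppress=True)
C=cal('wrist'); im=save('wrist',sys.argv[1]+'.png'); pickle.dump(C,open('pics/'+sys.argv[1]+'.pkl','wb'))
print(-C[1].T@C[2],C[1].T[:,2]);s=monitor.read_state();print(s['time_s'],s['position'],s['q'],s['wrist_force'])
for o in sys.argv[2:]:
    print(o,[(np.round(r['rect'],1).tolist(),round(r['score'],2),onz(C,(r['rect'][0]+r['rect'][2]/2,r['rect'][1]+r['rect'][3]/2),.022)) for r in spot_in(o,'wrist')[:2]])
E
python3 look.py w1 silver_sink guard flux green_block
```

```text
time_s: 2.48
position: [0.4535, -0.2812, 0.2999]
orientation: [[0.896, 0.445, 0.001], [0.445, -0.896, -0.0], [0.0, 0.001, -1.0]]
wrist_force: [0.5, -0.4, 0.6]
grip_width: 0.0855
grasp_force: 0.0
time_s: 2.98
position: [0.4532, -0.283, 0.2994]
orientation: [[1.0, 0.005, 0.0], [0.005, -1.0, -0.0], [0.0, 0.0, -1.0]]
wrist_force: [0.2, -0.4, -0.5]
grip_width: 0.0858
grasp_force: 0.0
[ 0.535  -0.2822  0.4343] [-0.3228 -0.0008 -0.9465]
3.0333 [ 0.4531 -0.283   0.2994] [ 0.4152  0.28    0.0727  1.9777 -0.0259  0.8845 -1.0644] [-0.5518  0.1431 -0.6118]
silver_sink [([231.1, 83.6, 33.6, 30.4], 0.82, array([ 0.5303, -0.2694,  0.022 ]))]
guard [([16.3, 0.9, 82.6, 178.1], 0.85, array([ 0.5409, -0.0012,  0.022 ]))]
flux [([69.3, 14.8, 74.8, 46.5], 0.63, array([ 0.6064, -0.0816,  0.022 ]))]
green_block [([157.8, 153.3, 32.2, 17.1], 0.96, array([ 0.4381, -0.1556,  0.022 ]))]
```

```bash
python3 -m crank '[[0,-0.39,0,0,0,0],[0,-0.39,0,0,0,0],[0,-0.39,0,0,0,0],[0,-0.39,0,0,0,0],[0,-0.39,0,0,0,0],[0,-0.39,0,0,0,0],[0,-0.39,0,0,0,0],[0,-0.39,0,0,0,0],[0,-0.39,0,0,0,0],[0,-0.39,0,0,0,0],[0,0,0,0,0,0],[0,0,0,0,0,0]]'
python3 look.py w2 handle fixture empty_nest load_mark guard tape
python3 - <<'E'
import cv2,numpy as np
a=cv2.imread('pics/w1.png')[40:140,180:313];b=cv2.imread('pics/w2.png')
cv2.imwrite('pics/v2.png',np.vstack([cv2.resize(b[:266],(770,400),interpolation=2),cv2.resize(np.hstack([a,a[:, :0]]),(266,200),interpolation=2) if 0 else np.hstack([cv2.resize(a,(266,200),interpolation=2),np.zeros((200,504,3),np.uint8)])]))
E
```

```text
time_s: 4.23
position: [0.4522, 0.1095, 0.2995]
orientation: [[1.0, 0.009, 0.0], [0.009, -1.0, 0.001], [0.0, -0.001, -1.0]]
wrist_force: [-1.0, -0.5, 0.3]
grip_width: 0.0855
grasp_force: 0.0
[0.534  0.1104 0.4343] [-0.3226 -0.001  -0.9465]
4.2833 [0.4522 0.1073 0.2992] [-0.1895  0.1895 -0.1638  2.1044  0.0413  0.851  -1.9439] [ 0.1239 -0.2122 -0.571 ]
handle [([166.8, 9.7, 143.5, 153.3], 0.83, array([0.5459, 0.1368, 0.022 ]))]
fixture [([128.6, 5.9, 203.5, 170.3], 0.65, array([0.5396, 0.1484, 0.022 ]))]
empty_nest [([165.8, 3.9, 149.6, 157.0], 0.74, array([0.5511, 0.1338, 0.022 ]))]
load_mark [([131.3, 6.2, 203.1, 169.8], 0.88, array([0.5395, 0.1449, 0.022 ]))]
guard [([322.1, 3.9, 45.6, 177.1], 0.56, array([ 0.539 , -0.0133,  0.022 ])), ([492.5, 89.4, 19.1, 29.8], 0.37, array([ 0.5249, -0.2397,  0.022 ]))]
tape [([32.4, 130.5, 46.4, 45.0], 0.65, array([0.4489, 0.4154, 0.022 ]))]
```

View pics/v2.png

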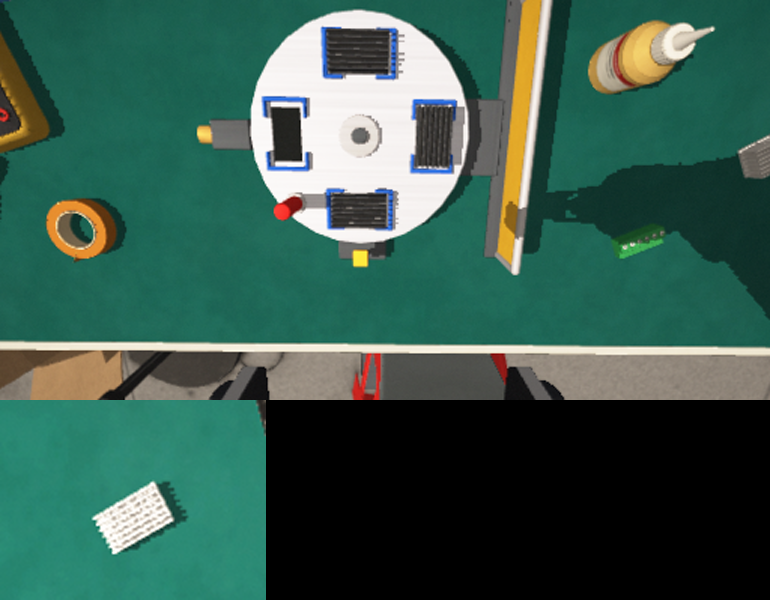

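The fixture is square to the view. In the w2 picture the disc centre is near (240,90) px, the red post top near (188,141), the empty nest on the left near (191,89), and the guard on the right. The sink is in the inset, rotated about 30°. Now I'll fit the geometry.

```bash
cat > fit.py <<'E'
from h import *
import pickle,sys
from scipy.optimize import least_squares
np.set_printoptions(precision=4,suppress=True)
def disc(f,z=.04):
    C=pickle.load(open(f'pics/{f}.pkl','rb')); im=cv2.imread(f'pics/{f}.png'); hsv=cv2.cvtColor(im,cv2.COLOR_BGR2HSV)
    m=((hsv[...,1]<40)&(hsv[...,2]>170)).astype(np.uint8); 
    n,l,st,_=cv2.connectedComponentsWithStats(m); i=1+np.argmax(st[1:,4]); 
    h=cv2.convexHull(np.argwhere(l==i)[:,::-1].astype(np.int32))[:,0]
    P=np.array([onz(C,p,z)[:2] for p in h.astype(float)])
    r=least_squares(lambda x:np.hypot(*(P-x[:2]).T)-x[2],[.55,.13,.1],loss='soft_l1',f_scale=.001)
    hs=(((hsv[...,0]<6)|(hsv[...,0]>174))&(hsv[...,1]>170)&(hsv[...,2]>60)).astype(np.uint8); hs[170:]=0
    n2,l2,st2,c2=cv2.connectedComponentsWithStats(hs); j=1+np.argmax(st2[1:,4])
    # blue rim pixels in world, z=.046
    b=np.argwhere((hsv[...,0]>105)&(hsv[...,0]<128)&(hsv[...,1]>120))[:,::-1].astype(float)
    B=np.array([onz(C,p,.046)[:2] for p in b]) if len(b) else np.zeros((0,2))
    return C,r.x,st2[j],c2[j],B
for f in sys.argv[1:]:
    C,x,st,c,B=disc(f); print(f,'disc',x,'red',st,c)
    d=B-x[:2]; k=(np.hypot(*d.T)<.098); d=d[k]; a=np.arctan2(d[:,1],d[:,0])
    for q in range(4):
        th=q*np.pi/2; s=np.abs((a-th+np.pi)%(2*np.pi)-np.pi)<np.pi/4
        dq=d[s]; (cx,cy),(w,h),an=cv2.minAreaRect(dq.astype(np.float32)*1000)
        print(' nest',q,len(dq),'ctr',cx,cy,'size',w,h,'ang',an, 'r',np.hypot(cx,cy),'dir',np.degrees(np.arctan2(cy,cx)))
E
python3 fit.py w2
python3 - <<'E'
from h import *
import pickle
np.set_printoptions(precision=4,suppress=True)
C=pickle.load(open('pics/w1.pkl','rb'));im=cv2.imread('pics/w1.png');hsv=cv2.cvtColor(im,cv2.COLOR_BGR2HSV)
m=np.zeros(im.shape[:2],np.uint8);m[75:122,222:275]=((hsv[75:122,222:275,1]<60)&(hsv[75:122,222:275,2]>110))
b=np.argwhere(m)[:,::-1].astype(float)
P=np.array([onz(C,p,.022)[:2] for p in b])*1000
print(len(P),cv2.minAreaRect(P.astype(np.float32)),cv2.boundingRect(b.astype(np.int32)))
# guard top: white strip in w2
C=pickle.load(open('pics/w2.pkl','rb'))
for uv in [(549/1.504,0),(517/1.504,270/1.504),(508/1.504,272/1.504)]: print(onz(C,uv,.07))
E
```

```text
w2 disc [0.5405 0.1356 0.0973] red [182 131  19  15 179] [190.7151 137.9721]
 nest 0 270 ctr 64.70945739746094 -0.9795665740966797 size 61.16629409790039 36.88328170776367 ang 89.30110931396484 r 64.71687127285202 dir -0.8672726700800515
 nest 1 221 ctr 0.7670459747314453 64.42696380615234 size 37.004417419433594 60.910831451416016 ang 88.59483337402344 r 64.43152974132009 dir 89.31788775796485
 nest 2 198 ctr -64.83010864257812 0.5274124145507812 size 36.28938293457031 60.34214401245117 ang 0.4742192029953003 r 64.8322539363202 dir 179.5338918995488
 nest 3 237 ctr -0.20267295837402344 -65.27275085449219 size 37.40140914916992 60.294193267822266 ang 89.73712921142578 r 65.27306550515814 dir -90.17790376023521
777 ((530.1202392578125, -267.0184326171875), (29.853979110717773, 50.69095993041992), 28.944913864135742) (226, 81, 41, 36)
[ 0.6373 -0.0107  0.07  ]
[ 0.4251 -0.01    0.07  ]
[ 0.4231 -0.0019  0.07  ]
```

```bash
python3 - <<'E'
from h import *
import pickle
C=pickle.load(open('pics/w2.pkl','rb'))
for z in (.096,.06,.04): print(z,proj(C,(.4804,.1957,z)),[proj(cal(n),(.4804,.1957,z)) for n in ('scene','side')])
for n in ('scene','side'):
    im=cv2.imread(f'pics/{n}0.png');h=cv2.cvtColor(im,cv2.COLOR_BGR2HSV)
    m=(((h[...,0]<8)|(h[...,0]>172))&(h[...,1]>150)&(h[...,2]>60)).astype(np.uint8); m[:150]=0;m[235:]=0
    N,l,st,c=cv2.connectedComponentsWithStats(m); print(n,[s.tolist() for s in st[1:] if s[4]>8])
E
python3 -m crank '[[0.058,-0.176,0.338,0,0,0],[0.058,-0.176,0.338,0,0,0],[0.058,-0.176,0.338,0,0,0],[0.058,-0.176,0.338,0,0,0],[0.058,-0.176,0.338,0,0,0],[0,0,0,0,0,0],[0,0,0,0,0,0],[0,0,0,0,0,0]]' -0.3
python3 look.py w3
```

```text
0.096 [187.29540994 141.05096547] [array([209.32267749, 175.45956685]), array([232.4746658 , 217.77934602])]
0.06 [193.70999912 136.86633933] [array([210.03175728, 184.00678533]), array([232.59695666, 227.56990024])]
0.04 [196.78990668 134.85712856] [array([210.41605027, 188.6390372 ]), array([232.66298177, 232.8558424 ])]
scene [[208, 175, 4, 13, 47]]
side [[337, 150, 5, 8, 37], [478, 150, 23, 75, 484], [108, 186, 9, 5, 9], [406, 211, 4, 14, 25], [230, 217, 4, 16, 63], [465, 232, 8, 3, 13]]
time_s: 5.25
position: [0.4814, 0.194, 0.1308]
orientation: [[1.0, 0.001, 0.0], [0.001, -1.0, -0.001], [0.0, 0.001, -1.0]]
wrist_force: [0.4, -1.1, -0.6]
grip_width: 0.0297
grasp_force: 0.0
[0.5633 0.1944 0.2656] [-0.3229  0.0002 -0.9464]
5.3 [0.4818 0.1939 0.1316] [-0.3655  0.5011 -0.1395  2.1484  0.1419  0.4988 -2.1832] [-0.6199  0.3844  0.8425]
```

View pics/w3.png

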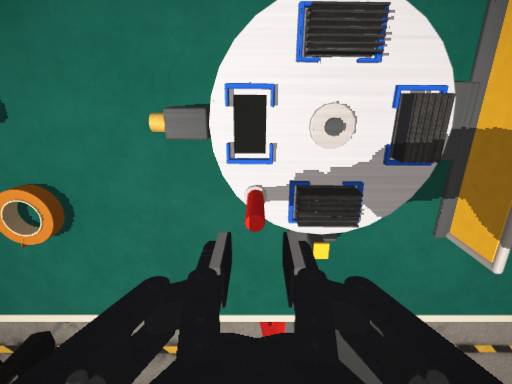

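```bash
python3 -m crank '[[0,0,0.26,0,0,0],[0,0,0.26,0,0,0],[-0.01,0.04,0,0,0,0],[-0.05,0.055,0,0,0,0],[-0.045,0.059,0,0,0,0],[-0.04,0.063,0,0,0,0],[-0.034,0.066,0,0,0,0],[-0.028,0.069,0,0,0,0],[-0.022,0.071,0,0,0,0],[-0.016,0.072,0,0,0,0],[-0.01,0.074,0,0,0,0],[-0.003,0.074,0,0,0,0]]'
```

```text
time_s: 6.3
position: [0.4552, 0.1296, 0.0783]
orientation: [[1.0, 0.002, -0.0], [0.002, -1.0, -0.0], [-0.0, 0.0, -1.0]]
wrist_force: [-1.4, 0.7, -0.2]
grip_width: 0.0298
grasp_force: 0.4
```

```bash
python3 -m crank '[[0.003,0.074,0,0,0,0],[0.01,0.074,0,0,0,0],[0.016,0.072,0,0,0,0],[0.022,0.071,0,0,0,0],[0.028,0.069,0,0,0,0],[0.034,0.066,0,0,0,0],[0.04,0.063,0,0,0,0],[0.045,0.059,0,0,0,0],[0.05,0.05,0,0,0,0],[0,0,0,0,0,0],[0,0,0,0,0,0],[0,0,0,0,0,0]]'
python3 look.py w4; python3 fit.py w4
```

```text
time_s: 7.3
position: [0.4806, 0.0709, 0.0783]
orientation: [[1.0, 0.002, 0.0], [0.002, -1.0, 0.0], [0.0, -0.0, -1.0]]
wrist_force: [-0.3, -0.1, -0.3]
grip_width: 0.0299
grasp_force: 0.0
[0.5624 0.0713 0.2132] [-0.3227  0.0005 -0.9465]
7.35 [0.4804 0.0711 0.0783] [-0.1391  0.5712 -0.1349  2.2454  0.222   0.3367 -2.031 ] [ 0.8125  0.9114 -0.5117]Traceback (most recent call last):
  File "fit.py", line 19, in <module>
    C,x,st,c,B=disc(f); print(f,'disc',x,'red',st,c)
               ~~~~^^^
  File "fit.py", line 13, in disc
    n2,l2,st2,c2=cv2.connectedComponentsWithStats(hs); j=1+np.argmax(st2[1:,4])
                                                           ~~~~~~~~~^^^^^^^^^^^
    return _wrapfunc(a, 'argmax', axis=axis, out=out, **kwds)
    return bound(*args, **kwds)
ValueError: attempt to get argmax of an empty sequence
```

View pics/w4.png

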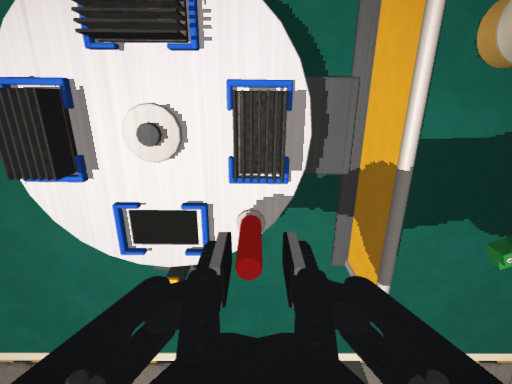

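The empty nest is now at the front by the loading mark (about px (162,228)), and the post stands free between the fingers. I'll retract upward and measure the nest.

```bash
python3 -m crank '[[0,0,-0.1,0,0,0],[0,0,-0.3,0,0,0],[0,0,-0.37,0,0,0],[0,0,-0.37,0,0,0],[0,0,-0.37,0,0,0],[-0.1,-0.12,-0.35,0,0,0],[-0.1,-0.12,-0.35,0,0,0],[-0.1,-0.12,0,0,0,0],[0,0,0,0,0,0],[0,0,0,0,0,0],[0,0,0,0,0,0]]' -
python3 look.py w5; sed -i 's/j=1+np.argmax(st2\[1:,4\])/j=n2-1/' fit.py; python3 fit.py w5
```

```text
time_s: 8.27
position: [0.4497, 0.106, 0.2987]
orientation: [[1.0, 0.002, -0.002], [0.002, -1.0, -0.001], [-0.002, 0.001, -1.0]]
wrist_force: [-0.1, 0.0, 0.5]
grip_width: 0.0301
grasp_force: 0.0
[0.5317 0.1066 0.4334] [-0.3244 -0.0006 -0.9459]
8.3167 [0.4498 0.1058 0.2983] [-0.0915  0.1935 -0.2758  2.1056  0.0699  0.8533 -1.9781] [ 0.5617 -0.0243 -0.2281]
w5 disc [0.5405 0.1356 0.0973] red [275 130  13  16 137] [280.7518 137.2628]
 nest 0 259 ctr 64.78815460205078 -0.4912757873535156 size 60.875823974609375 36.65147399902344 ang 88.74193572998047 r 64.7900171989364 dir -0.4344542592746643
 nest 1 233 ctr 0.643463134765625 64.1174545288086 size 37.3856086730957 60.80842971801758 ang 89.67961120605469 r 64.12068324698076 dir 89.42501640891153
 nest 2 192 ctr -64.80229949951172 0.5959091186523438 size 36.050838470458984 60.130088806152344 ang 0.08655817061662674 r 64.80503937273791 dir 179.47313420397845
 nest 3 250 ctr -0.40129852294921875 -65.2230453491211 size 36.76273727416992 60.861324310302734 ang 89.74808502197266 r 65.22427987427709 dir -90.35251990208589
```

Table angle is unchanged modulo 90°, so it has clicked in. The empty nest is at about (0.4757, 0.1362) with its long side along world y. Next I'll go over the sink.

```bash
python3 -m crank '[[0.08,0.373,0,0,0,0],[0.08,0.373,0,0,0,0],[0.08,0.373,0,0,0,0],[0.08,0.373,0,0,0,0],[0.08,0.373,0,0,0,0],[0.08,0.373,0,0,0,0],[0.08,0.373,0,0,0,0],[0.08,0.373,0,0,0,0],[0.08,0.373,0,0,0,0],[0.08,0.373,0,0,0,0],[0,0,0,0,0,0]]' 1
python3 -m crank '[[0,0,0.1,0,0,-0.0777],[0,0,0.1,0,0,-0.0777],[0,0,0.1,0,0,-0.0777],[0,0,0.1,0,0,-0.0777],[0,0,0.1,0,0,-0.0777],[0,0,0.1,0,0,-0.0777],[0,0,0.1,0,0,-0.0777],[0,0,0.1,0,0,-0.0777],[0,0,0.1,0,0,-0.0777],[0,0,0.1,0,0,-0.0777],[0,0,0.1,0,0,-0.0777],[0,0,0.1,0,0,-0.0777]]'
python3 -m crank '[[0,0,0.05,0,0,-0.0777],[0,0,0.05,0,0,-0.0777],[0,0,0.05,0,0,-0.0777],[0,0,0,0,0,-0.0777],[0,0,0,0,0,-0.0777],[0,0,0,0,0,0],[0,0,0,0,0,0]]'
python3 look.py w6 silver_sink
```

```text
time_s: 9.23
position: [0.5302, -0.2773, 0.2976]
orientation: [[1.0, -0.011, -0.001], [-0.011, -1.0, -0.006], [-0.001, 0.006, -1.0]]
wrist_force: [-0.8, -0.5, 0.7]
grip_width: 0.0853
grasp_force: 0.0
time_s: 10.23
position: [0.5299, -0.2666, 0.1772]
orientation: [[0.099, 0.995, -0.003], [0.995, -0.099, 0.001], [0.001, -0.003, -1.0]]
wrist_force: [0.0, 0.2, -0.4]
grip_width: 0.0855
grasp_force: 0.0
time_s: 10.82
position: [0.5301, -0.2665, 0.1629]
orientation: [[-0.481, 0.877, -0.002], [0.877, 0.481, 0.001], [0.002, -0.001, -1.0]]
wrist_force: [-0.1, -0.4, -0.2]
grip_width: 0.0854
grasp_force: 0.0
[ 0.4892 -0.1936  0.298 ] [ 0.1527 -0.2806 -0.9476]
10.8667 [ 0.5304 -0.2664  0.1633] [ 0.7893  0.5817 -0.5638  1.9519  0.4519  0.7365  0.4599] [ 0.2461 -0.8259  0.2388]
silver_sink [([243.5, 153.7, 28.0, 46.1], 0.91, array([ 0.5277, -0.2629,  0.022 ])), ([217.1, 1.3, 27.5, 55.4], 0.4, array([ 0.4417, -0.1552,  0.022 ]))]
```

View pics/w6.png

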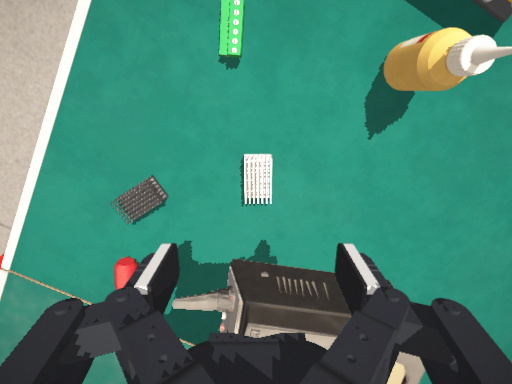

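```bash
python3 - <<'E'
from h import *
import pickle
np.set_printoptions(precision=4,suppress=True)
C=pickle.load(open('pics/w6.pkl','rb'));im=cv2.imread('pics/w6.png');hsv=cv2.cvtColor(im,cv2.COLOR_BGR2HSV)
m=np.zeros(im.shape[:2],np.uint8);sl=np.s_[145:215,232:285];m[sl]=((hsv[sl][...,1]<60)&(hsv[sl][...,2]>110))
n,l,st,_=cv2.connectedComponentsWithStats(cv2.morphologyEx(m,cv2.MORPH_CLOSE,np.ones((3,3))));m=(l==1+np.argmax(st[1:,4]))
b=np.argwhere(m)[:,::-1].astype(float); print(st[1:].tolist())
(cu,cv),_,_=cv2.minAreaRect(b.astype(np.float32))
P=np.array([onz(C,p,.022)[:2] for p in b])*1000
print(cv2.minAreaRect(P.astype(np.float32)),cu,cv)
C1=pickle.load(open('pics/w1.pkl','rb'));print('tri',tri([(C,(cu,cv)),(C1,(246.5,98.5))]))
for uv in [(232,262),(340,275),(175,302),(226,340)]:
  print([onz(C,uv,z) for z in (0.,.06)])
E
python3 - <<'E'
import cv2
a=cv2.imread('pics/scene0.png')[200:340,290:470];cv2.imwrite('pics/s0c.png',cv2.resize(a,(720,560),interpolation=2))
E
```

```text
[[244, 154, 29, 50, 1405]]
((529.22900390625, -265.1009216308594), (29.039003372192383, 53.543949127197266), 28.267581939697266) 258.0 178.5
tri [ 0.5306 -0.267   0.0115]
[array([ 0.5562, -0.3811,  0.    ]), array([ 0.5427, -0.3434,  0.06  ])]
[array([ 0.6858, -0.332 ,  0.    ]), array([ 0.6462, -0.3041,  0.06  ])]
[array([ 0.518 , -0.4722,  0.    ]), array([ 0.5122, -0.4161,  0.06  ])]
[array([ 0.6065, -0.4979,  0.    ]), array([ 0.5829, -0.4366,  0.06  ])]
```

View pics/s0c.png

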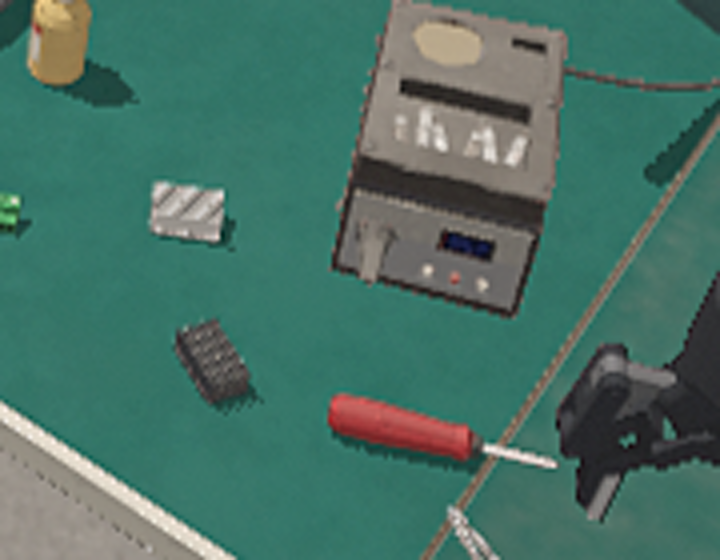

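```bash
python3 -m crank '[[0,0,0.3,0,0,0],[0,0,0.3,0,0,0],[0,0,0.3,0,0,0],[0,0,0.3,0,0,0],[0,0,0.2,0,0,0],[0,0,0.12,0,0,0],[0,0,0,0,0,0],[0,0,0,0,0,0]]' 0.4
python3 -m crank '[[0,0,0,0,0,0],[0,0,0,0,0,0],[0,0,0,0,0,0],[0,0,0,0,0,0],[0,0,0,0,0,0],[0,0,0,0,0,0],[0,0,0,0,0,0],[0,0,0,0,0,0]]' -1
```

```text
time_s: 11.58
position: [0.5313, -0.2658, 0.0123]
orientation: [[-0.485, 0.875, -0.0], [0.875, 0.485, -0.0], [0.0, -0.0, -1.0]]
wrist_force: [-0.8, -0.1, -0.1]
grip_width: 0.0598
grasp_force: 0.0
time_s: 12.25
position: [0.5323, -0.2665, 0.0141]
orientation: [[-0.485, 0.875, 0.003], [0.875, 0.485, -0.001], [-0.003, 0.002, -1.0]]
wrist_force: [-0.2, 0.5, 6.2]
grip_width: 0.0288
grasp_force: 60.1
```

```bash
python3 -m crank '[[0,0,-0.05,0,0,0],[0,0,-0.15,0,0,0],[0,0,-0.25,0,0,0],[0,0,-0.3,0,0,0],[0,0,-0.3,0,0,0],[0,0,-0.3,0,0,0],[0,0,-0.25,0,0,0],[0,0,0,0,0,0],[0,0,0,0,0,0]]'
python3 look.py w7 silver_sink
python3 - <<'E'
import cv2
cv2.imwrite('pics/w7c.png',cv2.resize(cv2.imread('pics/w7.png')[180:330,150:370],(660,450)))
E
```

```text
time_s: 13.0
position: [0.5318, -0.2665, 0.1742]
orientation: [[-0.484, 0.875, 0.003], [0.875, 0.484, -0.002], [-0.003, 0.002, -1.0]]
wrist_force: [0.1, 0.2, -1.5]
grip_width: 0.0284
grasp_force: 59.3
[ 0.4898 -0.1932  0.3088] [ 0.1588 -0.2831 -0.9458]
13.05 [ 0.5305 -0.2662  0.1726] [ 0.7993  0.5706 -0.5781  1.9467  0.4474  0.7529  0.4662] [ 0.227  -0.1608 -0.7575]
silver_sink [([229.7, 204.9, 55.9, 95.8], 0.89, array([ 0.5778, -0.3489,  0.022 ]))]
```

View pics/w7c.png

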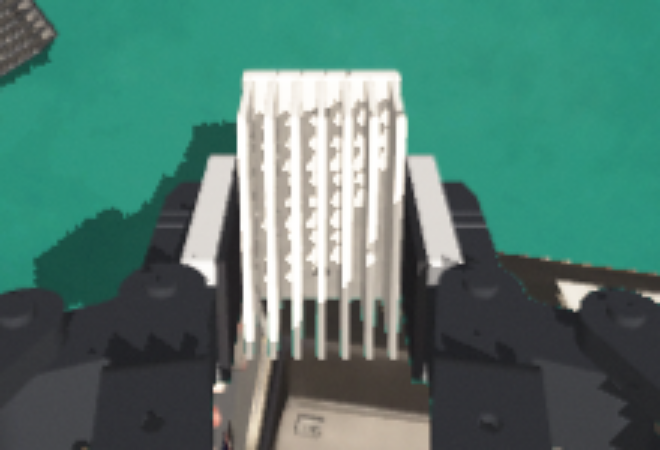

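```bash
python3 - <<'E'
from h import *
import pickle
from scipy.optimize import least_squares
np.set_printoptions(precision=4,suppress=True)
C=pickle.load(open('pics/w7.pkl','rb'));s=monitor.read_state();p=np.array(s['position']);R=np.array(s['orientation']).reshape(3,3)
def pts(dx,dz): # dz: sink centre ahead of TCP along tool z
    return [proj(C,p+R@np.array([dx+a,b,dz+c]))[1] for a,b,c in [(.025,0,.011),(-.025,0,-.011),(.025,0,-.011)]]
obs=[204,299,216]
r=least_squares(lambda v:np.array(pts(*v))-obs,[0,.003],x_scale=.01);print(r.x,r.fun,pts(0,.003),pts(.003,.003))
print([proj(C,p+R@np.array([.025,b,.003+.011])) for b in (-.015,.015)])
t=np.array([.4757,.1362,.10]);print(p,t-p,R.T@(t-p)/.1)
E
```

```text
[-0.0009  0.001 ] [-1.979  -0.383   2.0651] [np.float64(199.29296132716712), np.float64(294.8628109160941), np.float64(214.7590812764069)] [np.float64(194.49869933474216), np.float64(290.52710224602293), np.float64(209.36059498167626)]
[array([230.3229, 199.3412]), array([281.3639, 199.2447])]
[ 0.5299 -0.2661  0.1716] [-0.0542  0.4023 -0.0716] [3.7806 1.4761 0.7181]
```

```bash
python3 -m crank '[[0.15,0.06,0,0,0,0],[0.344,0.134,0,0,0,0],[0.344,0.134,0,0,0,0],[0.344,0.134,0,0,0,0],[0.344,0.134,0,0,0,0],[0.344,0.134,0,0,0,0],[0.344,0.134,0,0,0,0],[0.344,0.134,0,0,0,0],[0.344,0.134,0,0,0,0],[0.344,0.134,0,0,0,0],[0.344,0.134,0,0,0,0],[0.19,0.075,0,0,0,0]]'
python3 -m crank '[[0,0,0,0,0,0.0654],[0,0,0,0,0,0.0654],[0,0,0,0,0,0.0654],[0,0,0,0,0,0.0654],[0,0,0,0,0,0.0654],[0,0,0,0,0,0],[0,0,0,0,0,0],[0,0,0,0,0,0]]'
python3 look.py w8; python3 fit.py w8
```

```text
time_s: 14.1
position: [0.4748, 0.1407, 0.1713]
orientation: [[-0.489, 0.872, -0.002], [0.872, 0.489, 0.002], [0.003, -0.001, -1.0]]
wrist_force: [-0.2, 0.9, -0.3]
grip_width: 0.0286
grasp_force: 59.3
time_s: 14.77
position: [0.4762, 0.1359, 0.1715]
orientation: [[0.005, 1.0, -0.002], [1.0, -0.005, -0.001], [-0.001, -0.002, -1.0]]
wrist_force: [-0.2, 0.9, -1.0]
grip_width: 0.0285
grasp_force: 59.3
[0.4755 0.2194 0.3063] [-0.0039 -0.3222 -0.9467]
14.8167 [0.4763 0.136  0.1717] [-0.02    0.4408 -0.4539  2.1606  0.3333  0.6077 -0.7183] [ 0.129  -1.0784 -0.7359]
w8 disc [0.5397 0.1346 0.0982] red [   0   97  101   48 2786] [ 41.1967 123.9149]
 nest 0 341 ctr 64.8096694946289 0.5179538726806641 size 61.45676803588867 38.453033447265625 ang 89.58987426757812 r 64.81173918525299 dir 0.4578936958061637
 nest 1 454 ctr 1.0359306335449219 65.87748718261719 size 36.42033767700195 61.39158630371094 ang 89.678955078125 r 65.88563173995836 dir 89.09909190432572
 nest 2 267 ctr -63.972686767578125 7.160758972167969 size 51.367435455322266 36.978153228759766 ang 89.7035903930664 r 64.37220767784922 dir 173.61320378198548
 nest 3 163 ctr 0.48282814025878906 -62.14280700683594 size 37.26388931274414 60.480804443359375 ang 89.73989868164062 r 62.14468268244584 dir -89.55484054631333
```

View pics/w8.png

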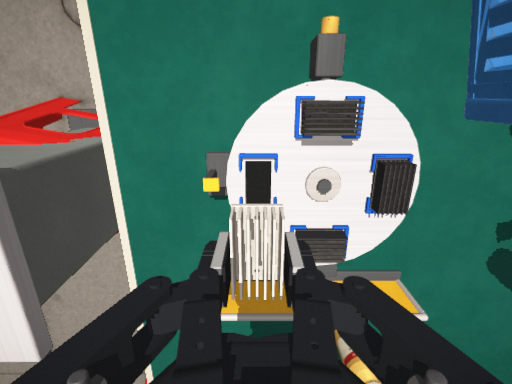

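The sink hangs squarely over the front nest (px (258,180)) and is aligned with it, so I'll lower it to the hover height.

```bash
python3 -m crank '[[0,0.0,0.2,0,0,0],[0,0,0.25,0,0,0],[0,0,0.25,0,0,0],[0,-0.005,0.2,0,0,0],[0,-0.005,0.1,0,0,0],[0,0,0.02,0,0,0],[0,0,0,0,0,0],[0,0,0,0,0,0],[0,0,0,0,0,0],[0,0,0,0,0,0]]'
python3 look.py w9; python3 fit.py w9 | head -1
python3 - <<'E'
from h import *
a=save('side','side9.png');b=save('scene','scene9.png');w=cv2.imread('pics/w9.png')
C=cal('side');print(proj(C,(.4757,.136,.067)));B=cal('scene');print(proj(B,(.4757,.136,.067)))
f=lambda im,x,y:cv2.resize(im[y-40:y+40,x-53:x+53][:,:,::-1],(400,300),interpolation=2)
u=proj(C,(.4757,.136,.067)).astype(int);v=proj(B,(.4757,.136,.067)).astype(int)
cv2.imwrite('pics/v9.png',np.vstack([np.hstack([f(a,*u),f(b,*v)]),np.hstack([cv2.resize(w[90:300,120:400],(400,300),interpolation=2),np.zeros((300,400,3),np.uint8)])]))
E
```

```text
time_s: 15.65
position: [0.4766, 0.1364, 0.0713]
orientation: [[0.008, 1.0, 0.002], [1.0, -0.008, 0.001], [0.001, 0.002, -1.0]]
wrist_force: [0.1, 0.1, -0.3]
grip_width: 0.0285
grasp_force: 59.3
[0.4757 0.2197 0.2062] [-0.001  -0.3209 -0.9471]
15.7 [0.4765 0.1363 0.0712] [-0.1421  0.604  -0.3064  2.2221  0.4859  0.3757 -0.8607] [ 0.2159 -0.6851 -1.001 ]
w9 disc [0.5405 0.1359 0.097 ] red [  0 106  28  49 955] [ 10.0691 132.4157]
[246.33207618 215.60395856]
[222.12067175 190.61169931]
```

View pics/v9.png

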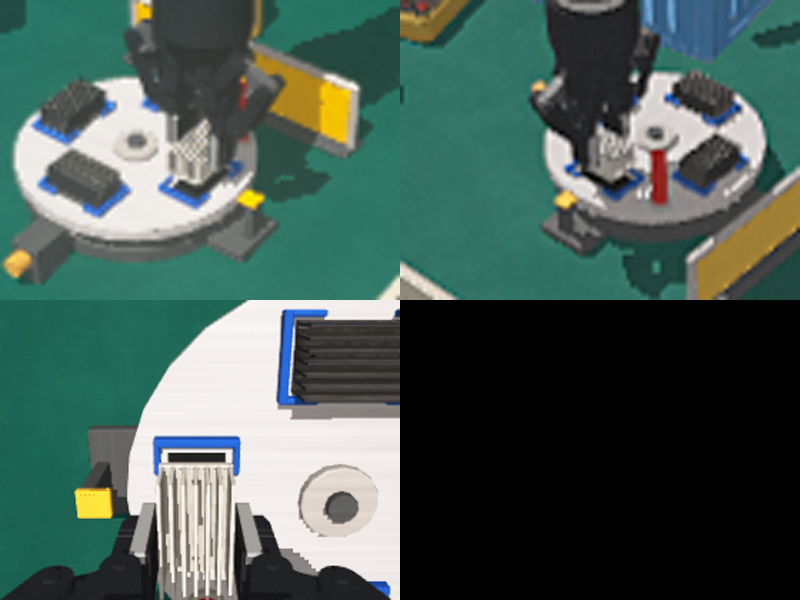

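The sink hovers level and squared over the nest. In the wrist crop the rim spans columns 153–240 and the sink 158–233, both centred near 196. I'll make a final small height trim and hand in.

```bash
python3 -m crank '[[0,0,0.015,0,0,0],[0,0,0,0,0,0],[0,0,0,0,0,0],[0,0,0,0,0,0],[0,0,0,0,0,0],[0,0,0,0,0,0]]' && python3 -c "
from cell import arm; print(arm.close_job())"
```

```text
time_s: 16.3
position: [0.4758, 0.1362, 0.0688]
orientation: [[0.007, 1.0, -0.0], [1.0, -0.007, -0.0], [-0.0, -0.0, -1.0]]
wrist_force: [0.0, -0.4, -0.5]
grip_width: 0.0285
grasp_force: 59.3
the job is handed in; nothing more can be done
None
```

I turned the fixture one click anticlockwise, carried the silver heat sink over the guard, and handed in at 16.3 s with it still held level, about 1 cm above the empty nest's rim and within about 1 mm of centre by my measurements; the hand-in returned no verdict.

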